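Screw the oil filler cap home on the lubricator

ROBOT

A 6-joint arm with a two-finger parallel gripper is mounted at the origin on a cart in front of the work surface, level with it; the furniture and walls round the work are solid. World frame = base frame: x ahead of the robot, y to its left, z up, the work surface at z = 0. Lengths are in m, angles in rad, forces in N, time in s.
With the tool pointing down it reaches from about 0.275 to 0.75 m from the base axis. Payload 10.2 kg.
Tool frame: the origin (TCP) lies midway between the tips of the shut fingers; the grasp point (between the pads) lies 19 mm behind it (env.hold_point_z is the distance from the TCP to the grasp point, in m); x points along the fingers, z is the direction in which the jaws open and shut, and the axes are right-handed (so a half turn about x gives the same grasp; the last joint's range is limited). The gripper opens to 85 mm and grips with 20 to 120 N. Pads are 22 mm wide; open, the fingers measure 114 mm over their backs; the gripper's body (76 mm by 85 mm) begins 54 mm behind the grasp point. The pads swing forward as they close: fully open they stand 13 mm farther back than shut.
Start: joints at [-1.421, 0.313, 1.498, -0, 1.331, -0.223], TCP at [0.191, -0.489, 0.231] pointing down, gripper open.
Joint ranges: [-2.94, 2.94], [-0.97, 2.17], [0.19, 2.56], [-1.23, 4.37], [0.02, 3.11], [-2.88, 2.88]. Speed limits (rad/s): [2.39, 2.39, 3.01, 3.14, 3.14, 3.14].

INTERFACE

Orientations are given as a unit quaternion [x, y, z, w].
In Python, from bench import env, kinematics, monitor, eyes, job gives the robot as it stands. The module is installed in compiled form; this text tells all that it offers. Calls block until the motion is done:
- env.reach(position, orientation): joint-space move of the TCP to a pose.
- env.movel(position, velocity=0.15, frame=None, guard=None): straight line of the TCP; frame=None keeps the orientation; velocity is the mean speed in m/s. With guard (N) it stops when the force on the tool has changed by that much, and returns True; else False.
- env.set_joints(angles): joint-space move.
- env.release() and env.close_gripper(effort=None): open the fingers fully, or close them until they stop; effort is the grip in N (None keeps the last).
- env.hold(seconds).
- kinematics.ik(position, orientation): joint angles nearest the present ones, or None.
- monitor.sense(): the state.
- eyes.grab_frame(name): name is "side" or "top"; returns a dict with "frame" (400x640x3 uint8, red, green, blue), "mtx" (3x3 intrinsics, pixels), "view" (4x4, takes a point from world to camera coordinates). Camera axes: x right, y down, z forward; pixel columns grow to the right and rows downward; lengths in m; the calibration is good to about 2 mm. A picture is of the moment at which its call begins. There is no depth.
A pose or a line that the arm cannot do raises env.MotionError and nothing moves.
- job.hand_in(): hands the job in, once; it reports no verdict.
The state is a dict: "clock": time; "joints": joint angles; "qvel": joint speeds; "joint_efforts": joint torques, N m; "position": TCP position; "ee_rot": TCP orientation; "contact_force": force on the tool from outside, world axes, zero at the start; "ft_torque": the same for the moment, N m; "finger_gap": opening from 0.0 (shut) to 1.0 (fully open).
Only numpy, scipy, OpenCV 4.12 (cv2) and the standard library are available. Lean on these libraries where they do the work, as an engineer would, in place of code of your own. Each camera call takes 0.05 s, during which the arm holds its last target.

TASK

The lubricator's oil tank has just been topped up and its filler neck stands open. Pick up the black screw cap by its knurled grip, set it level on the neck, press it lightly and back it anticlockwise until the thread starts click and the cap drops in, then screw it clockwise until the seal is squeezed and the cap is fully home. Turn and press gently, do not force or over-tighten it, leave the cups and the brush where they lie, and let go of the cap at the end.

Things in the scene. Friction and masses are not known exactly. Their poses are not given: they have to be found in the camera images.
- cap_center (a point): Centre of the loose black filler cap (120 g), on its axis, 26 mm above the skirt's lower edge, 26 mm below its top; z up. The cap is 52 mm tall and stands on its open end: a skirt 66 mm across and 22.6 mm tall, above it a round knurled grip 42 mm across and 29.4 mm tall, to be gripped at any yaw.
- cap: The cap; origin on its axis at the skirt's lower edge, 26 mm below cap_center, z up. Inside the skirt four round lugs, 3.4 mm thick, 90 deg apart, 4 mm above the lower edge, point inwards; they run in the neck's threads.
- neck_rim (a point): Centre of the filler neck's rim, on its upright axis, 119 mm above the worktop; z up. The aluminium neck is 44 mm across. Height of cap_center above this point: 17.7 mm with the lugs at the thread starts, less down the threads (13 at their low ends), about 16 on the ribs, 11 to 12 once the lugs have dropped into the entry gaps, 7.4 when home. Its yaw is the tank's.
- neck_base (a point): On the neck's axis at the cover, 28 mm below the rim. The neck has four right-hand outer threads, 55 mm across, starts 90 deg apart, lead 28 mm a turn: clockwise from above draws the cap down 4.46 mm per rad. Where the starts point differs each time and no reading tells it. Before each start is an entry gap 13 deg wide, then a rib that slopes 40 deg up out of the gap.
- thread_start (a point): On the neck's axis at the thread starts, 6 mm below the rim. Set down elsewhere, lugs lie on a thread: clockwise they run down and jam on a rib's upright side; anticlockwise, up to 90 deg, they climb to the start and drop 6 mm (press with 4 to 8 N). Stop there: further back they climb the rib stiffly (0.3 N m or more) and fall only 3 mm to the next thread.
- seal (a joint): Sprung rubber-faced seal ring on the neck's rim, in metres: 0 when free (1.8 mm proud of the rim), 0.0018 when level with it; 4 N rising to 17 N. About 1.1 rad clockwise from the drop screws the cap home: the last 0.4 rad squeezes the seal (0.1 to 0.3 N m), then the cap meets the rim hard and the torque leaps; over 0.5 N m is too much. Let go, it stays.
- tank: The lubricator, fixed: grey steel tank, cover 128 x 168 mm (long side along its y), cover top 91 mm above the worktop; origin at the centre of the underside, z up, x to its back. The neck stands 8 mm to -x and 34 mm to +y of the middle; on the -y half is a low pump head, top 115 mm above the worktop.
- cup_28: Drawn steel cup, 64 mm in diameter, 47 mm tall, mouth up; origin at the centre of its underside. Bystander.
- cup_30: Another such cup, 64 mm in diameter, 47 mm tall. Bystander.
- brush: Flat chip brush with a wooden handle lying on the worktop, about 190 mm long and 12 mm thick; origin in the middle of its underside. Bystander.
There are look-alikes about, which are no part of the job. Leave any blue or red look-alike of the cap alone.

How it is judged:
At the end, for the whole second after the job is handed in: The cap is screwed home on the filler neck: its centre within 0.8 mm of its lowest possible height (7.4 mm above the rim), its axis within 3 mm of the neck's, level within 0.04 rad, at rest and let go (z of cap_center in the frame of neck_rim below 0.0082 m and horizontal distance between cap_center and neck_rim below 0.003 m and angle between cap's own z axis and vertical below 0.04 rad and linear speed of cap below 0.01 m/s); the robot touches nothing.
It fails at once if the cap is forced before its thread has taken: more than 45 N in all between the cap and the lubricator while the cap's centre is over 9.5 mm above the rim (contact force between cap and tank above 45 N and not (z of cap_center in the frame of neck_rim below 0.0095 m)).
It fails at once if the cap is over-tightened: more than 220 N in all between the cap and the lubricator (about 0.5 N m on the cap) (contact force between cap and tank above 220 N).
It fails at once if a bystander (a cup or the brush) is shifted by more than 30 mm (distance of any of cup_28, cup_30, brush from where it was at the start of the episode above 0.03 m).
It also fails if it takes over 64 s, if anything falls off the work surface, if the arm or the gripper's body presses on something with over 40 N, if the wrist force passes 120 N, or if a joint passes its speed limit or range.

## Working session

There is one attempt and no reset: what is moved stays moved. The work goes in short steps, each a Python script; the robot and the scene stay as the last script left them, time stands still between calls to the robot, and variables do not carry over. Pictures are saved under pics/ and viewed, and the job is handed in when it is done.

```bash
mkdir -p pics; ls; python3 - <<'E'
from bench import env, kinematics, monitor, eyes, job
import cv2,numpy as np
s=monitor.sense()
print(s); print(env.hold_point_z)
for n in("side","top"):
    f=eyes.grab_frame(n); cv2.imwrite(f"pics/{n}0.png",f["frame"][:,:,::-1]); np.savez(f"{n}0.npz",**f)
    print(f["mtx"],f["view"])
E
```

```text
pics
{'clock': 0.0, 'joints': array([-1.42141463e+00,  3.13475598e-01,  1.49845154e+00,  7.64981872e-06,
        1.33096154e+00, -2.23417690e-01]), 'qvel': array([-1.25462038e-05, -6.78439943e-04,  1.25848960e-03, -6.50150446e-04,
        3.41520146e-05,  7.77130959e-04]), 'joint_efforts': array([-2.03444042e-04, -4.12273049e+01, -2.59740865e+01, -1.61099742e-04,
        4.21444580e-03,  5.35317881e-06]), 'position': array([ 0.19116099, -0.48869033,  0.23071652]), 'ee_rot': array([ 0.39901584,  0.58430937, -0.39834071,  0.58368963]), 'contact_force': array([ 0.87518011, -0.72319743, -0.01120945]), 'ft_torque': array([ 0.09222393, -0.00180595, -0.02899472]), 'finger_gap': 0.9974951205101855}
0.0187
[[503.34938642   0.         322.35691846]
 [  0.         503.34938642 190.87587134]
 [  0.           0.           1.        ]] [[-0.97247594 -0.23209131  0.02059562  0.54838414]
 [-0.13893946  0.50665805 -0.85087805  0.05578306]
 [ 0.18704646 -0.83031997 -0.5249594   1.21773589]
 [ 0.          0.          0.          1.        ]]
[[512.42028343   0.         320.65998736]
 [  0.         512.42028343 191.78478519]
 [  0.           0.           1.        ]] [[ 0.02651608 -0.99955448 -0.01370152  0.19844163]
 [-0.99107883 -0.02449545 -0.13100658  0.52307155]
 [ 0.13061259  0.01705307 -0.99128681  1.3920992 ]
 [ 0.          0.          0.          1.        ]]
```

View pics/side0.png

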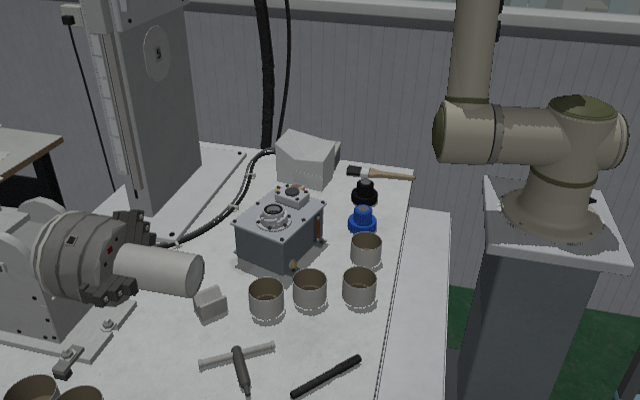

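View pics/top0.png

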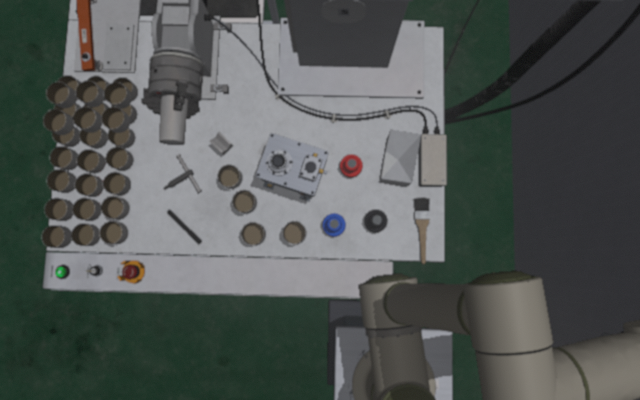

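The side view shows the black cap at about (364,192), the blue look-alike at (362,220) and the neck at (272,213). The top view shows the black cap at (375,220), the neck at (278,160), blue at (333,225) and red at (350,165). Next I'll enlarge these areas.

```bash
python3 - <<'E'
import cv2,numpy as np
a=np.load("top0.npz")["frame"][:,:,::-1];b=np.load("side0.npz")["frame"][:,:,::-1]
def c(im,x,y,w,h,s): return cv2.resize(im[y:y+h,x:x+w],None,fx=s,fy=s,interpolation=cv2.INTER_CUBIC)
cv2.imwrite("pics/c1.png",np.vstack([np.hstack([c(a,350,195,50,50,8),c(b,340,170,50,50,8)])]))
cv2.imwrite("pics/c2.png",np.hstack([c(a,250,130,80,80,5),c(b,232,180,80,80,5)]))
E
```

```text
(no output)
```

View pics/c1.png

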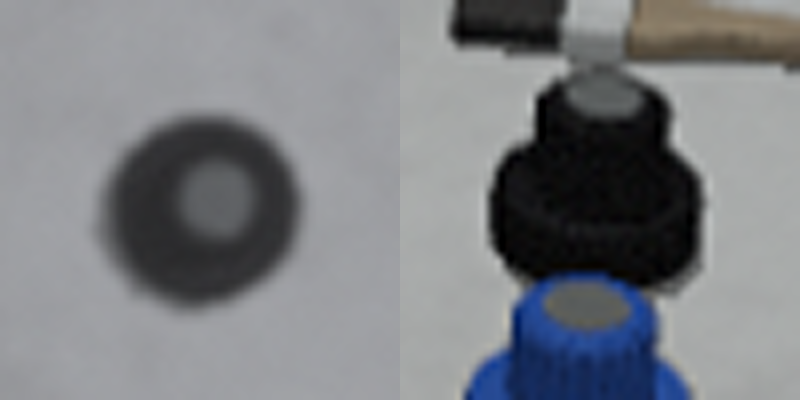

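View pics/c2.png

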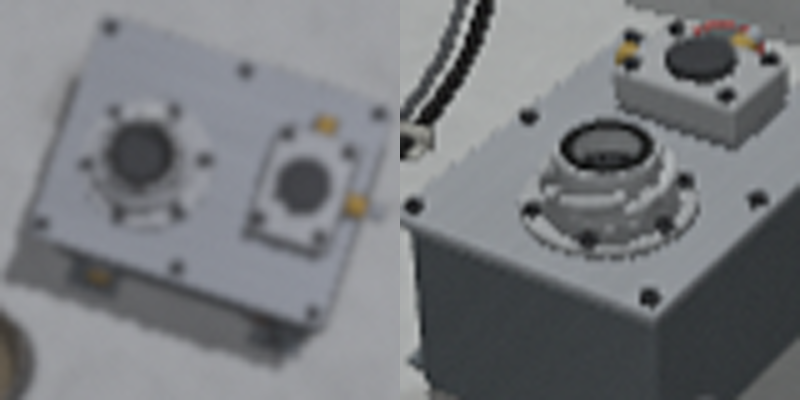

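The enlarged crops give these centres. The cap's grey top disc is at crop (218,198) in the top view and (205,95) in the side view. The neck's mouth ring is at (140,154) in the top view and (206,145) in the side view.

```bash
cat > h.py <<'E'
import numpy as np,cv2
T=np.load("top0.npz");S=np.load("side0.npz")
def ray(f,p):
    K=f["mtx"];V=f["view"];R=V[:3,:3];t=V[:3,3]
    return -R.T@t, R.T@np.linalg.solve(K,[p[0],p[1],1])
def onz(f,p,z):
    c,d=ray(f,p);return c+d*(z-c[2])/d[2]
def tri(pt,ps):
    P=[f["mtx"]@f["view"][:3] for f in(T,S)]
    X=cv2.triangulatePoints(P[0],P[1],np.array(pt,float).reshape(2,1),np.array(ps,float).reshape(2,1))[:,0]
    return X[:3]/X[3]
E
python3 - <<'E'
from h import *
def m(x0,y0,px,py,s): return (x0+(px+.5)/s-.5,y0+(py+.5)/s-.5)
a=m(350,195,218,198,8);b=m(340,170,205,95,8)
print("cap",onz(T,a,.052),onz(S,b,.052),tri(a,b))
a=m(250,130,140,154,5);b=m(232,180,206,145,5)
for z in(.119,.121):print("neck",onz(T,a,z),onz(S,b,z),tri(a,b))
# cover corners
for p in((110,25),(380,113),(313,313),(40,223)):
    print(onz(T,m(250,130,*p,5),.091)[:2])
E
```

```text
cap [0.44366125 0.05616166 0.052     ] [0.44465511 0.05367895 0.052     ] [0.44392353 0.05633392 0.05355581]
neck [0.58780902 0.32653148 0.119     ] [0.59090852 0.32122586 0.119     ] [0.58808454 0.32636183 0.1225486 ]
neck [0.58742396 0.32632265 0.121     ] [0.58991059 0.32406141 0.121     ] [0.58808454 0.32636183 0.1225486 ]
[0.6641709  0.34848109]
[0.61884353 0.20033023]
[0.50885913 0.23344884]
[0.55412098 0.3819812 ]
```

```bash
cat >> h.py <<'E'
from scipy.spatial.transform import Rotation as R
def q(psi):
    z=np.array([np.cos(psi),np.sin(psi),0]);x=np.array([0,0,-1.]);y=np.cross(z,x)
    return R.from_matrix(np.c_[x,y,z]).as_quat()
def yaw(qq):
    z=R.from_quat(qq).as_matrix()[:,2];return np.arctan2(z[1],z[0])
E
python3 - <<'E'
from h import *
from bench import kinematics,monitor
print("yaw0",np.degrees(yaw(monitor.sense()["ee_rot"])))
for d in range(-180,180,30):
    k=[kinematics.ik(p,q(np.radians(d))) for p in([.444,.0555,.024],[.588,.3255,.14])]
    print(d,[None if j is None else np.round(j,2) for j in k])
E
```

```text
yaw0 -68.64266002546971
-180 [None, array([ 0.33,  0.71,  1.11, -0.  ,  1.32, -2.81])]
-150 [array([-0.14,  0.45,  1.94, -0.  ,  0.75,  2.48]), None]
-120 [array([-0.14,  0.45,  1.94, -0.  ,  0.75,  1.96]), array([ 0.33,  0.71,  1.11, -0.  ,  1.32,  2.43])]
-90 [array([-0.14,  0.45,  1.94, -0.  ,  0.75,  1.43]), array([ 0.33,  0.71,  1.11, -0.  ,  1.32,  1.9 ])]
-60 [array([-0.14,  0.45,  1.94, -0.  ,  0.75,  0.91]), array([ 0.33,  0.71,  1.11, -0.  ,  1.32,  1.38])]
-30 [array([-0.14,  0.45,  1.94, -0.  ,  0.75,  0.39]), array([ 0.33,  0.71,  1.11, -0.  ,  1.32,  0.86])]
0 [array([-0.14,  0.45,  1.94, -0.  ,  0.75, -0.14]), array([ 0.33,  0.71,  1.11, -0.  ,  1.32,  0.33])]
30 [array([-0.14,  0.45,  1.94, -0.  ,  0.75, -0.66]), array([ 0.33,  0.71,  1.11, -0.  ,  1.32, -0.19])]
60 [array([-0.14,  0.45,  1.94, -0.  ,  0.75, -1.19]), array([ 0.33,  0.71,  1.11, -0.  ,  1.32, -0.72])]
90 [array([-0.14,  0.45,  1.94, -0.  ,  0.75, -1.71]), array([ 0.33,  0.71,  1.11, -0.  ,  1.32, -1.24])]
120 [array([-0.14,  0.45,  1.94, -0.  ,  0.75, -2.23]), array([ 0.33,  0.71,  1.11, -0.  ,  1.32, -1.76])]
150 [array([-0.14,  0.45,  1.94, -0.  ,  0.75, -2.76]), array([ 0.33,  0.71,  1.11, -0.  ,  1.32, -2.29])]
```

```bash
python3 - <<'E'
from h import *
from bench import env,kinematics,monitor
c=[.444,.0555]
env.reach([*c,.16],q(0));print(monitor.sense()["clock"])
g=env.movel([*c,.024],velocity=.12,frame=q(0),guard=12);s=monitor.sense();print(g,s["clock"],s["position"],s["contact_force"])
env.close_gripper(effort=40);s=monitor.sense();print(s["clock"],s["finger_gap"],s["position"],s["contact_force"],s["ft_torque"])
env.movel([*c,.10],velocity=.1);s=monitor.sense();print(s["clock"],s["finger_gap"],s["contact_force"])
p=[.588,.3255,.119+.06]
print(env.movel([*c,.18],velocity=.15))
env.reach(p,q(0));s=monitor.sense();print(s["clock"],s["position"],s["finger_gap"],s["contact_force"],s["ft_torque"])
from bench import eyes
for n in("side","top"):
    f=eyes.grab_frame(n); cv2.imwrite(f"pics/{n}1.png",f["frame"][:,:,::-1]); np.savez(f"{n}1.npz",**f)
E
python3 - <<'E'
import cv2,numpy as np
a=cv2.imread("pics/top1.png");b=cv2.imread("pics/side1.png")
def c(im,x,y,w,h,s): return cv2.resize(im[y:y+h,x:x+w],None,fx=s,fy=s,interpolation=cv2.INTER_CUBIC)
cv2.imwrite("pics/c3.png",np.hstack([c(a,230,110,100,100,4),c(b,222,150,100,100,4)]))
E
```

```text
2.2667
False 3.55 [0.4443632  0.05543992 0.02450683] [ 0.84708195  0.07409084 -0.11903462]
4.025 0.47981379523203244 [0.44416959 0.05548399 0.02444142] [-1.2318673   0.2913909   5.71404374] [-0.03189206  0.23586783  0.01454779]
4.9333 0.4779931332724325 [-0.23687668  1.10204429 -1.83976279]
False
6.7833 [0.58810889 0.32437591 0.17884612] 0.477530159945667 [ 0.96582524 -0.61762189 -0.94660067] [ 0.04235089 -0.0454517   0.01548945]
```

View pics/c3.png

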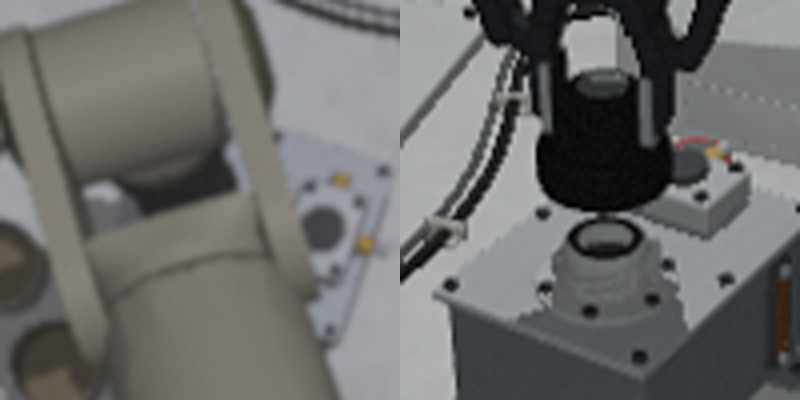

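The side view shows the cap held level. Its top disc is at crop (203,84), directly above the neck ring at (206,238). The arm hides both from the top camera, so I'll check the offset in the side view.

```bash
python3 - <<'E'
from h import *
from bench import monitor
s=monitor.sense();print(s["position"],s["clock"],s["contact_force"])
def m(x0,y0,px,py,s): return (x0+(px+.5)/s-.5,y0+(py+.5)/s-.5)
z=s["position"][2]
print(onz(S,m(222,150,203,84,4),z+.0276))
for zz in(.119,.1208):print(onz(S,m(222,150,206,238,4),zz))
# original-top cap center minus grasp (y) 
E
```

```text
[0.58829242 0.32418782 0.17938936] 6.8833 [ 0.62266104  0.33713746 -2.04600549]
[0.58819114 0.32332793 0.20698936]
[0.58970253 0.32283981 0.119     ]
[0.58880829 0.32538659 0.1208    ]
```

```bash
cat >> h.py <<'E'
from bench import env,monitor
def st(n=3,dt=.03):
    f=[];t=[]
    for _ in range(n):
        env.hold(dt);s=monitor.sense();f.append(s["contact_force"]);t.append(s["ft_torque"])
    return s,np.mean(f,0),np.mean(t,0)
def show(tag=""):
    s,f,t=st();print(tag,"t%.2f"%s["clock"],"p",np.round(s["position"]*1000,2),"yaw%.1f"%np.degrees(yaw(s["ee_rot"])),"F",np.round(f,1),"T",np.round(t,3));return s,f,t
E
python3 - <<'E'
from h import *
N=[.5885,.3255]
env.movel([*N,.155],velocity=.08,frame=q(0));show()
env.movel([*N,.145],velocity=.05,frame=q(0));show()
g=env.movel([*N,.129],velocity=.02,frame=q(0),guard=5);print(g);show()
E
```

```text
t7.43 p [588.71 325.52 155.5 ] yaw-0.0 F [ 0.2 -0.1 -1.3] T [-0.018 -0.017 -0.003]
 t7.88 p [588.55 325.54 145.08] yaw0.0 F [-0.2 -0.3 -1.4] T [ 0.008  0.003 -0.017]
True
 t8.63 p [588.43 325.45 131.45] yaw-0.0 F [-0.3 -0.   5.5] T [-0.022  0.015 -0.005]
```

```bash
python3 - <<'E'
from h import *
N=[.5885,.3255]
z=.1314;show()
env.movel([*N,z],velocity=.02,frame=q(0));show("same")
for k in(1,2,3):
    a=np.radians(3*k);env.movel([*N,z+.00446*a],velocity=.02,frame=q(a));show()
E
```

```text
t8.73 p [588.43 325.46 131.46] yaw-0.0 F [-0.2 -0.   5.4] T [-0.049  0.028  0.001]
same t9.08 p [588.58 325.51 131.53] yaw-0.0 F [-1.  -0.4  3.1] T [-0.063  0.053  0.003]
 t9.43 p [588.73 325.52 131.79] yaw2.9 F [ 1.  -0.4  4. ] T [-0.055 -0.253  0.054]
 t9.78 p [588.65 325.53 131.95] yaw5.9 F [ 1.5 -1.1  3.5] T [-0.123 -0.361 -0.003]
 t10.13 p [588.57 325.54 132.17] yaw8.9 F [ 1.3 -0.7  4.4] T [-0.091 -0.365  0.019]
```

```bash
python3 - <<'E'
from h import *
N=[.5885,.3255]
z=.1314+.00446*np.radians(9);d=9
z-=.0001
while d<84:
    d+=3;z+=.00446*np.radians(3);a=np.radians(d)
    env.movel([*N,z],velocity=.02,frame=q(a))
    s,f,t=st(2);print(d,"%.1f"%s["clock"],"zc%.2f"%(z*1e3),np.round(s["position"]*1e3,2),np.round(f,1),np.round(t,3))
    if f[2]<1.0 or abs(f[2])>14 or abs(t[2])>.3: print("stop");break
    z+=np.clip(-.00006*(5-f[2]),-.0002,.0002)
E
```

```text
12 10.4 zc132.23 [588.49 325.56 132.4 ] [ 0.7 -1.3  4.9] [-0.14  -0.216 -0.003]
15 10.8 zc132.46 [588.55 325.59 132.61] [ 0.7 -0.5  5.3] [-0.17  -0.277  0.041]
18 11.1 zc132.71 [588.53 325.66 132.84] [ 1.7 -0.6  4.7] [-0.093 -0.312  0.05 ]
21 11.4 zc132.93 [588.43 325.68 133.08] [ 0.2 -1.4  6. ] [-0.092 -0.196  0.067]
24 11.7 zc133.22 [588.45 325.67 133.32] [ 0.3 -0.4  5.6] [-0.068 -0.236  0.017]
27 12.0 zc133.50 [588.45 325.67 133.55] [1.6 0.4 5. ] [-0.03  -0.328  0.009]
30 12.3 zc133.73 [588.42 325.7  133.77] [0.6 0.1 4.7] [-0.011 -0.254  0.007]
33 12.7 zc133.94 [588.42 325.62 134.03] [ 0.7 -0.8  5.5] [-0.134 -0.201  0.039]
36 13.0 zc134.21 [588.38 325.67 134.21] [ 0.8 -0.8  4.7] [-0.035 -0.223  0.029]
39 13.3 zc134.42 [588.41 325.69 134.46] [ 1.1 -0.8  4.6] [-0.062 -0.19   0.045]
42 13.6 zc134.63 [588.14 325.7  134.6 ] [-0.6 -0.4  5.4] [-0.092  0.033  0.086]
45 13.9 zc134.89 [588.14 325.74 134.62] [-0.9  1.1  3.1] [0.073 0.173 0.035]
48 14.2 zc135.02 [588.37 325.24 134.4 ] [ 0.9  0.1 -1. ] [-0.151 -0.125 -0.   ]
stop
```

```bash
python3 - <<'E'
from h import *
N=[.5885,.3255]
print(env.movel([*N,.1275],velocity=.015,frame=q(np.radians(48)),guard=7));show()
E
```

```text
True
 t14.63 p [588.78 324.88 133.08] yaw48.0 F [ 1.8 -2.   1.2] T [-0.362 -0.328  0.218]
```

```bash
python3 - <<'E'
from h import *
N=[.5885,.3252]
show()
for d in (49,50,51,52):
    env.movel([*N,.1327],velocity=.02,frame=q(np.radians(d)),guard=12);s,f,t=show(d)
    if s["position"][2]<.1324: break
E
```

```text
t14.73 p [588.79 324.89 133.06] yaw48.0 F [ 2.3 -2.4  1.6] T [-0.419 -0.428  0.208]
49 t15.08 p [588.58 325.09 132.6 ] yaw49.0 F [ 2.8 -2.9  0.7] T [-0.483 -0.433  0.081]
50 t15.43 p [588.39 325.22 132.54] yaw50.0 F [ 1.8 -1.4 -0.1] T [-0.337 -0.284  0.03 ]
51 t15.78 p [588.27 325.32 132.5 ] yaw51.0 F [ 0.4 -0.5 -0.8] T [-0.132 -0.091 -0.002]
52 t16.13 p [588.38 325.28 132.61] yaw52.0 F [-0.8  0.3 -2. ] T [-0.001  0.025  0.01 ]
```

```bash
python3 - <<'E'
from h import *
N=[.5884,.3253]
print(env.movel([*N,.1272],velocity=.015,frame=q(np.radians(51.5)),guard=7));show()
E
```

```text
True
 t16.58 p [588.46 325.38 128.45] yaw51.6 F [-0.6 -0.3  5.2] T [-0.057  0.081  0.013]
```

```bash
python3 - <<'E'
from h import *
N=[.5884,.3254]
z=.1286;d=51.5
while d>15:
    d-=3
    env.movel([*N,z],velocity=.02,frame=q(np.radians(d)))
    s,f,t=st(2);print(d,"%.1f"%s["clock"],"zc%.2f"%(z*1e3),np.round(s["position"]*1e3,2),np.round(f,1),np.round(t,3))
    if abs(f[2])>15 or np.hypot(f[0],f[1])>12 or abs(t[2])>.2: print("stop");break
    # feed: pressed lightly; follow down
    z+=np.clip(.00006*(f[2]-2),-.00035,.0003)
    if d<47: z-=.00446*np.radians(3)*.6
E
```

```text
48.5 16.9 zc128.60 [588.42 325.38 128.45] [ 0.8 -0.4 -0.1] [-0.022 -0.118 -0.015]
45.5 17.2 zc128.47 [588.37 325.34 128.3 ] [-0.2  0.3 -1. ] [ 0.011 -0.068 -0.01 ]
42.5 17.5 zc128.15 [588.37 325.34 128.11] [-0.4 -0.5 -0.4] [ 0.018 -0.028  0.013]
39.5 17.9 zc127.87 [588.42 325.34 127.83] [ 0.1 -0.3 -0.5] [-0.044 -0.056 -0.011]
36.5 18.2 zc127.58 [588.43 325.34 127.57] [-0.3 -0.7 -0.4] [-0.036 -0.087  0.007]
33.5 18.5 zc127.29 [588.43 325.37 127.32] [ 0.   0.1 -0.8] [-0.018 -0.051  0.024]
30.5 18.8 zc126.98 [588.47 325.36 127.06] [ 0.3 -0.2  1. ] [-0.022 -0.027 -0.019]
27.5 19.1 zc126.79 [588.43 325.39 126.86] [-0.2 -0.2 -0.2] [-0.015 -0.069 -0.03 ]
24.5 19.4 zc126.51 [588.46 325.43 126.71] [ 0.1 -0.2  1.9] [ 0.053  0.002 -0.055]
21.5 19.8 zc126.37 [588.52 325.45 126.63] [-0.   0.3  2.7] [ 0.039 -0.012 -0.006]
18.5 20.1 zc126.27 [588.54 325.41 126.49] [-0.1  0.4  3.8] [ 0.009 -0.048 -0.024]
15.5 20.4 zc126.24 [588.51 325.41 126.41] [ 0.3 -0.   4.2] [ 0.045 -0.12   0.005]
12.5 20.7 zc126.23 [588.46 325.41 126.35] [0.7 0.  4.4] [ 0.048 -0.122 -0.047]
```

```bash
python3 - <<'E'
from h import *
N=[.5885,.3254]
z=.12623;d=12.5
while d>-25:
    st_=2.0 if d>0 else 1.2
    d-=st_; z-=.00446*np.radians(st_)*.8
    env.movel([*N,z],velocity=.02,frame=q(np.radians(d)))
    s,f,t=st(2);print(round(d,1),"%.1f"%s["clock"],"zc%.2f"%(z*1e3),np.round(s["position"]*1e3,2),"%.1f"%np.degrees(yaw(s["ee_rot"])),np.round(f,1),np.round(t,3))
    if abs(f[2])>15 or np.hypot(f[0],f[1])>12 or abs(t[2])>.22: print("stop");break
    z+=np.clip(.00006*(f[2]-2),-.0003,.0003)
E
```

```text
10.5 21.0 zc126.11 [588.52 325.41 126.25] 10.6 [-0.2 -0.1  5.6] [-0.012 -0.046 -0.039]
8.5 21.3 zc126.20 [588.56 325.42 126.26] 8.6 [ 0.8 -0.2  4.8] [ 0.039 -0.112 -0.029]
6.5 21.6 zc126.24 [588.55 325.36 126.21] 6.6 [-0.1  0.2  4.4] [ 0.009 -0.24  -0.057]
4.5 22.0 zc126.26 [588.54 325.33 126.15] 4.6 [ 1.4 -0.6  3.1] [-0.015 -0.406 -0.1  ]
2.5 22.3 zc126.20 [588.56 325.32 126.06] 2.6 [ 2.6 -0.5  2.1] [-0.086 -0.467 -0.081]
0.5 22.6 zc126.08 [588.54 325.3  125.93] 0.6 [ 2.5 -0.8  1.6] [-0.167 -0.625 -0.128]
-1.5 22.9 zc125.93 [588.56 325.32 125.86] -1.5 [ 2.9 -1.   0.5] [-0.158 -0.649 -0.088]
-2.7 23.2 zc125.77 [588.55 325.34 125.78] -2.7 [ 3.7 -1.   1.4] [-0.219 -0.76   0.049]
-3.9 23.6 zc125.66 [588.54 325.38 125.69] -3.9 [ 4.  -1.3  2.2] [-0.208 -0.738  0.041]
-5.1 23.9 zc125.60 [588.53 325.4  125.62] -5.1 [ 3.6 -1.7  0.7] [-0.215 -0.749  0.033]
-6.3 24.2 zc125.44 [588.53 325.42 125.49] -6.3 [ 3.8 -0.9  1.8] [-0.194 -0.714  0.064]
-7.5 24.5 zc125.36 [588.53 325.45 125.43] -7.5 [ 4.1 -1.   1.4] [-0.197 -0.772  0.068]
-8.7 24.8 zc125.25 [588.54 325.42 125.33] -8.7 [ 3.7 -0.9  3.2] [-0.2   -0.771  0.072]
-9.9 25.1 zc125.24 [588.56 325.42 125.27] -9.9 [ 4.  -1.5  2.2] [-0.149 -0.846  0.127]
-11.1 25.4 zc125.18 [588.52 325.39 125.15] -11.1 [ 4.7 -1.3  2.3] [-0.159 -0.921  0.066]
-12.3 25.8 zc125.12 [588.53 325.42 125.13] -12.3 [ 4.7 -0.7  1.5] [-0.15  -0.894  0.11 ]
-13.5 26.1 zc125.02 [588.51 325.42 125.01] -13.5 [ 4.6 -0.3  2.7] [-0.177 -0.929  0.071]
-14.7 26.4 zc124.98 [588.51 325.4  124.94] -14.7 [ 4.2 -1.1  1.9] [-0.092 -0.908  0.148]
-15.9 26.7 zc124.91 [588.54 325.44 124.92] -15.9 [ 4.3 -1.   1.6] [-0.116 -0.979  0.183]
-17.1 27.0 zc124.80 [588.57 325.44 124.9 ] -17.1 [ 5.1 -1.2  2.5] [-0.114 -0.952  0.266]
stop
```

```bash
python3 - <<'E'
from h import *
N=[.5885,.3254]
s,f,t=show();d=-17.1;z=.12485
for k in range(4):
    if abs(t[2])>.3: break
    d-=.5
    env.movel([*N,z],velocity=.02,frame=q(np.radians(d)));s,f,t=show(d)
from bench import eyes
for n in("side",):
    f=eyes.grab_frame(n); cv2.imwrite(f"pics/{n}2.png",cv2.resize(f["frame"][150:250,222:322,::-1],None,fx=6,fy=6,interpolation=cv2.INTER_CUBIC))
E
```

```text
t27.13 p [588.59 325.43 124.88] yaw-17.1 F [5.2 0.2 2.2] T [-0.131 -0.937  0.268]
-17.6 t27.48 p [588.6  325.43 124.91] yaw-17.6 F [ 6.  -0.3  1.8] T [-0.134 -0.995  0.442]
```

View pics/side2.png

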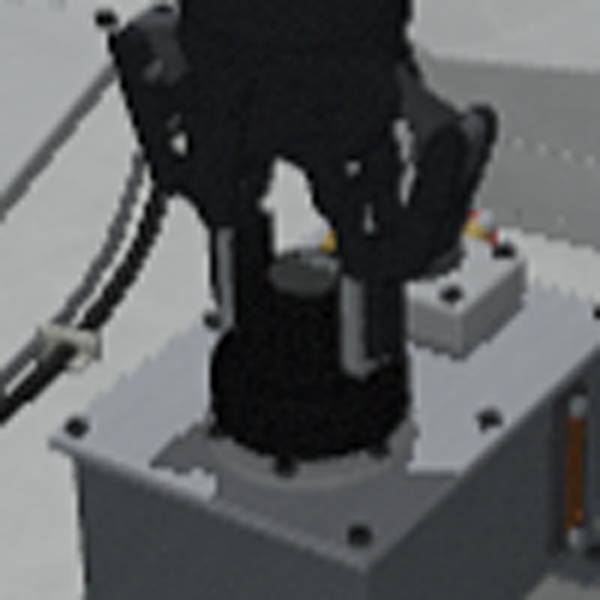

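The side view shows the cap down over the neck, its skirt low on the flange and level. The torque leapt to 0.44 N m and z stopped falling, so the cap is home. I'll unwind the elastic strain and let go.

```bash
python3 - <<'E'
from h import *
N=[.5885,.3254]
env.movel([*N,.12485],velocity=.02,frame=q(np.radians(-17)));show()
env.release();show("rel")
env.movel([*N,.24],velocity=.08);show("up")
env.reach([.40,.0,.26],q(0));show("away")
from bench import eyes
o=[]
for n in("side","top"):
    f=eyes.grab_frame(n); np.savez(f"{n}3.npz",**f); 
    x,y=(222,170) if n=="side" else (250,120)
    o.append(cv2.resize(f["frame"][y:y+80,x:x+80,::-1],None,fx=5,fy=5,interpolation=cv2.INTER_CUBIC))
    cv2.imwrite(f"pics/{n}3.png",f["frame"][:,:,::-1])
cv2.imwrite("pics/c4.png",np.hstack(o))
E
```

```text
t27.88 p [588.56 325.43 124.91] yaw-17.0 F [ 5.  -0.8  1.6] T [-0.125 -0.949  0.053]
rel t28.49 p [588.4  325.43 124.81] yaw-17.0 F [ 0.  -0.1  0.2] T [-0.037 -0.014 -0.009]
up t30.18 p [588.42 325.36 239.57] yaw-17.0 F [-0.1  0.3 -0.3] T [ 0.01  -0.01  -0.013]
away t31.69 p [4.0047e+02 3.3000e-01 2.5997e+02] yaw0.0 F [-0.  -0.1  0.5] T [-0.006  0.023  0.002]
```

View pics/c4.png

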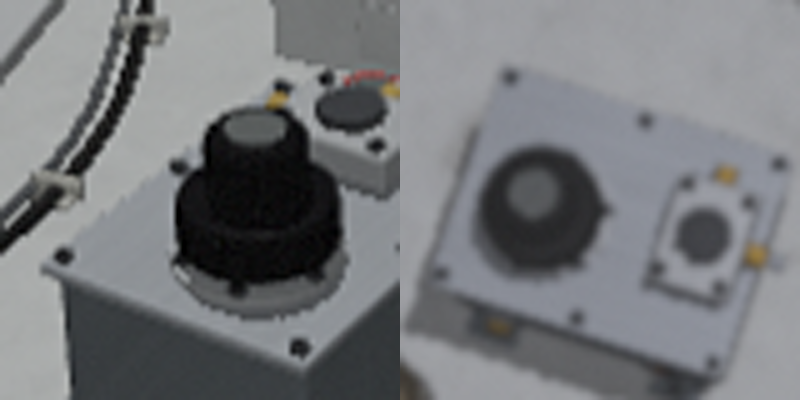

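View pics/side3.png

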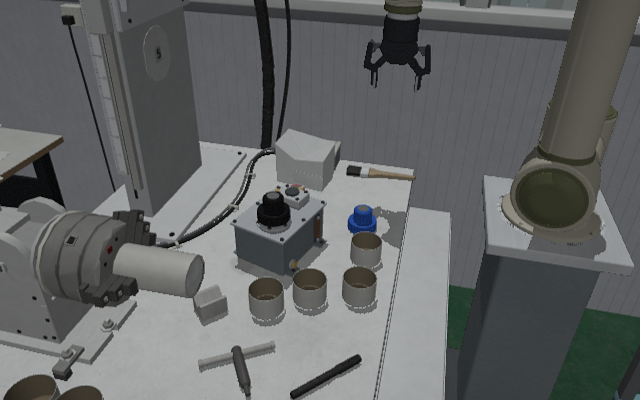

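The cap sits level on the neck, with its top disc at crop (255,127) in the side view and (133,191) in the top view. The cups and brush are where they were. One height check, then I'll hand in.

```bash
python3 - <<'E'
from h import *
def m(x0,y0,px,py,s): return (x0+(px+.5)/s-.5,y0+(py+.5)/s-.5)
b=m(222,170,255,127,5);a=m(250,120,133,191,5)
print(tri(a,b),onz(T,a,.1524),onz(S,b,.1524))
from bench import job
job.hand_in()
E
```

```text
[0.58799584 0.32674808 0.15463457] [0.58811661 0.32691963 0.1524    ] [0.58953093 0.3233452  0.1524    ]
the job is handed in; nothing more can be done
```

I screwed the cap onto the filler neck until it came home against the rim, let go of it, and handed the job in at about 32 s on the robot's clock. No verdict was reported.

- **Finding the thread:** I pressed with about 6 N and backed the cap anticlockwise. It came off the thread after about 48°, but my first push down stopped early with the lugs caught on the start's edge. I turned it 3.5° further, it freed, and it dropped in to about 11 mm above the rim.
- **Tightening:** I screwed it about 69° clockwise (1.2 rad). The height then stopped falling and the torque leapt from 0.27 to 0.44 N m on a 0.5° step. That is close to the 0.5 N m limit, so I stopped, eased the tool back 0.6° and let go.
- **Final height:** From the tool height, the cap's centre is about 7.5 mm above the rim (7.4 mm is fully home). Camera triangulation put the cap's top about 2 mm higher. It also read the neck ring 1.7 to 3.5 mm high before the cap went on, so I take that as calibration error.
- **Position and surroundings:** By camera, the cap's axis is within about 1 mm of where I measured the neck. The cap looks level in both views. The cups, brush and blue cap look unmoved, and the arm is clear of everything.

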